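# Seat the snap setter in the V-cradle against its sprung back stop

### The job

Take the chrome snap setter off its wooden rest and lay it in the V-cradle with its narrow nose towards the back stop, at first well short of the stop so that it lies on both flanks of the V. Then slide it along the V, feeling for the stop, until it bears on the red pad and the sprung pad clearly gives, without ramming it; keep it pressed for a moment, then let go so that the setter lies at rest on both flanks with its nose still touching the pad. Leave the buckle, the button pot and the orange cup where they are.

Things in the scene. Friction and masses are not known exactly. Their poses are not given: they have to be found in the camera images.
- setter: Loose chrome snap setter: a smooth steel rod, 20 mm diameter, 150 mm long, about 0.35 kg, with a narrower nose (12 mm diameter, 12 mm long) at its +x end. Origin on the axis at the middle of the 150 mm; x runs along the rod to the nose. Two thin dark rings mark the grip zone about the middle. Starts in the notches of the rest
- setter_nose (a point): Flat tip of the setter's nose, on the axis, 87 mm in +x from the setter's origin
- rest: Fixed dark wooden rest (base plate 150 x 60 x 8 mm) with two V-notched cheeks 14 mm long at x = -60 and +60 mm; between them 106 mm is free for fingers. Origin under the middle of the base plate, z up; the setter lies in the notches along x with its axis 42 mm above the origin
- cradle: Fixed V-cradle: grey base plate (240 x 70 x 14 mm, from x = -92 to +148 mm) with two aluminium V-saddles, each 24 mm long, at x = -58 and +58 mm (92 mm free between them for fingers), and a back stop at the +x end. Origin on the table under the middle of the V; x along the V towards the stop, z up. A seated setter lies along x, axis at y = 0, 48 mm above the table
- flank_left: The +y flanks of both saddles (same origin and axes as the cradle), sloping at 45 degrees; upper edges 52 mm above the table, 37 mm from those of the right flanks. Both flanks are slick: the free setter drags with only 1 to 3 N when slid along the V, but with much more if it is held down or sideways
- flank_right: The -y sloping flanks of both saddles (part of the cradle, same origin and axes)
- back_stop: Blue block (18 x 44 x 52 mm) with a round red pad (20 mm) on a stem facing -x; origin and axes are the cradle's. The stem's setting is unknown: the pad's face lies between x = 79 and 105 mm and must be felt (setter origin at x = -20 mm: nose clear by 12 mm or more). The pad is sprung, 2.5 N per mm, hard after 3 mm; 3 N and more presses it clearly, over 10 N is ramming
- buckle: Loose brass belt buckle lying flat, 56 x 50 x 6 mm, origin at the centre of its underside; leave alone
- button_pot: Loose small glass pot of navy buttons, 48 mm diameter, 45 mm tall, origin at the centre of its underside; leave alone
- sorting_cup: Loose orange plastic cup, 68 mm across its rim, 70 mm tall, origin at the centre of its underside; leave alone
Things that resemble listed ones, but are neither listed nor needed, are in the scene too. There is more than one size of the cradle; the job needs the larger. There is more than one size of the setter; the job needs the smaller.

How it is judged (in metres and radians):
On the way, in this order (a step that is already met when the one before it is completed fails the run):
1. the setter lies in the V on both flanks, nose towards the back stop but still short of it (contact force between setter and flank_left above 0.2 N and contact force between setter and flank_right above 0.2 N and contact force between setter and back_stop below 0.05 N and x of setter_nose in the frame of cradle above 0.03 m and angle between the x axis of setter and the x axis of cradle, either way round below 0.08 rad), for 0.2 s.
2. lying on both flanks, the setter is kept pressed on the sprung stop with more than 3 N (contact force between setter and back_stop above 3 N and contact force between setter and flank_left above 0.2 N and contact force between setter and flank_right above 0.2 N and angle between the x axis of setter and the x axis of cradle, either way round below 0.08 rad), for 0.3 s.
At the end, for the whole second after the job is handed in: the setter lies at rest in the V along the cradle (within 0.05 rad), touching the left flank, the right flank (over 0.2 N each) and, nose first, the pad of the back stop (over 0.05 N) (contact force between setter and flank_left above 0.2 N and contact force between setter and flank_right above 0.2 N and contact force between setter and back_stop above 0.05 N and x of setter_nose in the frame of cradle above 0.075 m and angle between the x axis of setter and the x axis of cradle, either way round below 0.05 rad and linear speed of setter below 0.01 m/s).
It fails at once if the back stop is rammed: more than 10 N on it (contact force between setter and back_stop above 10 N).
It fails at once if the setter is slammed or jammed into the V: more than 25 N on a flank (contact force between setter and flank_left above 25 N or contact force between setter and flank_right above 25 N).
It fails at once if the buckle, the button pot or the cup is shifted more than 20 mm (distance of any of buckle, button_pot, sorting_cup from where it was at the start of the episode above 0.02 m).
It also fails if it takes over 67 s, if anything falls off the work surface, if the arm or the gripper's body presses on something with over 40 N, if the wrist force passes 120 N, or if a joint passes its speed limit or range.

### The arm

A 6-joint arm with a two-finger parallel gripper is mounted at the origin on the work surface. World frame = base frame: x ahead of the robot, y to its left, z up, the work surface at z = 0. Lengths are in mm, angles in rad, forces in N, time in s.
With the tool pointing down it reaches from about 300 to 875 mm from the base axis. Payload 4.2 kg.
Tool frame: the origin (TCP) lies midway between the tips of the shut fingers; the grasp point (between the pads) lies 19 mm behind it; x points along the fingers, y is the direction in which the jaws open and shut, and the axes are right-handed (so a half turn about x gives the same grasp; the last joint's range is limited). The gripper opens to 85 mm and grips with 20 to 120 N. Pads are 22 mm wide; open, the fingers measure 114 mm over their backs; the gripper's body (76 mm by 85 mm) begins 54 mm behind the grasp point. The pads swing forward as they close: fully open they stand 13 mm farther back than shut.
Start: joints at [1.2, 0.32, 1.565, -0, 1.257, -0.02], TCP at [197.601, 539.996, 231.338] pointing down, gripper open.
Joint ranges: [-3.11, 3.11], [-0.84, 2.01], [0.21, 2.61], [-1.34, 4.49], [0.05, 2.63], [-2.56, 2.56]. Speed limits (rad/s): [2.57, 2.57, 3.14, 3.14, 3.14, 3.14].

### API

Orientations are given as a rotation vector (axis times angle).
In Python, from workcell import sensors, vision, env, finder gives the robot as it stands.
- The arm moves only by the shell command python3 -m creep 'ROWS' [FORCE]. ROWS is JSON, a list of rows, each a list of 3 entries, a list of its own where there are three numbers: the shift along the tool's x, y, z in cm, then the turn about the tool's x in rad, then the closure in counts, from 0 (fully open) to 255 (shut). A call has 1 to 12 rows; each row is the pose to reach, as a shift and turn from the pose commanded when the call began, along the tool's axes at that moment; what a row does not reach only later rows make up. A row lasts 1/10 s, in which the tool goes at most 50 mm and 8.59 degrees, less where a joint would pass 70% of its speed; a pose out of reach is approached as far as the arm can. A call with a gripper value outside its range is refused whole. The fingers move at their own pace and stop on an object; FORCE is the grip in N (left out, the last holds). Time passes only in rows, so rows that repeat a pose let the fingers close. It gives the time, the measured TCP pose, the force and the opening at its end, in the units of the state.
- sensors.read_state(): the state, without advancing time (a new reading comes with each control period).
- vision.snapshot(name): name is "scene" or "side" or "wrist"; returns a dict with "image" (480x640x3 uint8, red, green, blue), "intrinsics" (3x3 intrinsics, pixels), "rvec" (rotation vector, rad) and "tvec" (3), from world to camera coordinates, as OpenCV has them. Camera axes: x right, y down, z forward; pixel columns grow to the right and rows downward; lengths in mm; the calibration is good to about 2 mm. The wrist camera is an equidistant fisheye: a pixel r from the principal point sees the ray r / f radians off the axis. A picture is of the moment at which its call begins. There is no depth.
- env.hand_in(): hands the job in, once; it reports no verdict.
Trained networks look in a picture, given as the dict that the camera call returned (one of the last four; its "shot" number tells which), for a name from the list of things; names that differ only in an ending like _2 or _b are one class to them, and where a whole thing is asked for, a point or a joint stands for the part that bears it (a point fixed in the world has none). Each returns a list of dicts, best first, with "score" (0 to 1); they miss things now and then, are a little off and sometimes report something else, mostly with a low value. They report only what shows in the picture. A call takes as long as a camera call. They do not tell look-alikes from the thing itself.
- finder.masks_of(picture, label): "pixels" (480x640 bool, what is visible of it) and "rect" ([left, top, right, bottom] in pixels, round what is visible of it).
- finder.pinpoint(picture, label): "pixel" ([column, row] in pixels: a listed point, or the origin of a listed thing).
The state is a dict: "time_s": time; "joint_positions": joint angles; "qvel": joint speeds; "tau": joint torques, N m; "tcp_pos": TCP position; "tool_rot": TCP orientation; "contact_force": force on the tool from outside, world axes, zero at the start; "moment": the same for the moment, N m; "grip_width": finger opening in mm.
Only numpy, scipy, OpenCV 4.12 (cv2) and the standard library are available. Lean on these libraries where they do the work, as an engineer would, in place of code of your own. Each camera call takes 0.05 s, during which the arm holds its last target.

## Working session

There is one attempt and no reset: what is moved stays moved. The work goes in short steps, Python scripts to look and compute and a shell command to move; the robot and the scene stay as the last step left them, time stands still between calls to the robot, and variables do not carry over. Pictures are saved under pics/ and viewed, and the job is handed in when it is done.

```bash
ls; mkdir -p pics; python3 - <<'E'
from workcell import sensors, vision, env, finder
import cv2
s=sensors.read_state(); print({k:s[k] for k in('time_s','tcp_pos','tool_rot','contact_force','grip_width')})
for n in("scene","side","wrist"):
    p=vision.snapshot(n); cv2.imwrite(f"pics/a_{n}.png",p["image"][:,:,::-1]); print(n,p["intrinsics"],p["rvec"],p["tvec"])
    for l in("setter","cradle","setter_nose","back_stop","rest"):
        print(l,[(round(d["score"],2),[round(float(v)) for v in d["pixel"]]) for d in finder.pinpoint(p,l)])
E
```

```text
pics
{'time_s': 0.0, 'tcp_pos': array([197.40386103, 539.54684421, 230.47917389]), 'tool_rot': array([ 0.27387404,  1.55357286, -0.27664322]), 'contact_force': array([-0.80119984,  0.40049632,  0.35227217]), 'grip_width': 85.46419721259107}
scene [[499.71603858   0.         312.21146192]
 [  0.         499.71603858 243.83873843]
 [  0.           0.           1.        ]] [ 1.51059597  1.72976121 -0.96414543] [  55.90825562 -214.82470713 1427.34406355]
setter [(0.87, [212, 203]), (0.6, [217, 241])]
cradle [(0.95, [471, 270]), (0.7, [383, 275])]
setter_nose [(0.95, [238, 186]), (0.86, [214, 265])]
back_stop [(0.75, [473, 266]), (0.73, [382, 270]), (0.63, [316, 362])]
rest [(0.96, [216, 260])]
side [[584.40311222   0.         328.72090971]
 [  0.         584.40311222 236.69521694]
 [  0.           0.           1.        ]] [ 0.35784727 -2.80848492  1.1167719 ] [ 546.56130669  118.32344608 1088.75511856]
setter [(0.93, [384, 181]), (0.83, [485, 183])]
cradle [(0.83, [348, 401]), (0.72, [339, 313])]
setter_nose [(0.91, [343, 177]), (0.69, [535, 201]), (0.53, [341, 313])]
back_stop [(0.54, [341, 314])]
rest [(0.55, [383, 193]), (0.38, [306, 243])]
wrist [[371.64829954   0.         322.30386169]
 [  0.         371.64829954 238.99900763]
 [  0.           0.           1.        ]] [-2.35186677 -1.64594642 -0.26202372] [-576.07871286  -41.14958569  379.43231408]
setter [(0.69, [40, 470]), (0.67, [51, 455])]
cradle [(0.81, [243, 419]), (0.59, [166, 453])]
setter_nose []
back_stop [(0.61, [167, 451])]
rest [(0.59, [46, 457]), (0.44, [39, 468])]
```

View pics/a_scene.png

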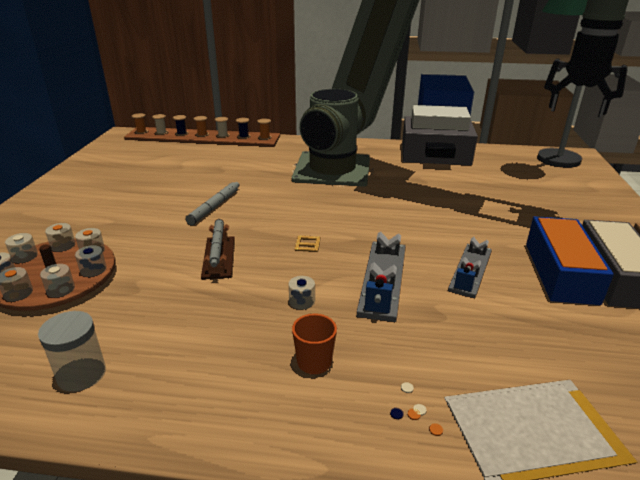

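View pics/a_side.png

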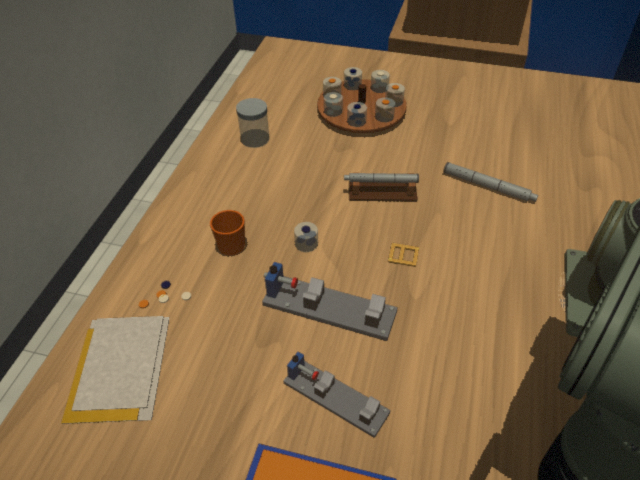

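View pics/a_wrist.png

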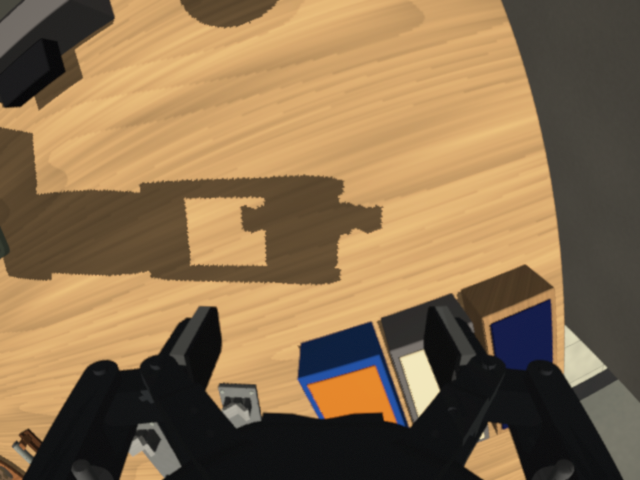

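In the scene view, candidates for the setter are the rod on the rest at (217,243) and a longer, loose rod on the table at (212,203). Only the first is on the rest, so I choose it. Candidates for the cradle are (383,280), which is larger, and (471,268), which is smaller. I choose (383,280). The nose and the stop both point away from the robot. Next I'll check this in close crops and measure.

```bash
cat > h.py <<'E'
from workcell import sensors, vision, env, finder
import cv2, numpy as np
def ray(p,px):
    K=p["intrinsics"];R=cv2.Rodrigues(np.array(p["rvec"],float))[0];t=np.array(p["tvec"],float).ravel()
    d=R.T@np.linalg.solve(K,[px[0],px[1],1.]); return -R.T@t,d
def onz(p,px,z):
    c,d=ray(p,px); return c+d*(z-c[2])/d[2]
def proj(p,P):
    return cv2.projectPoints(np.array(P,float).reshape(-1,1,3),np.array(p["rvec"],float),np.array(p["tvec"],float),np.array(p["intrinsics"],float),None)[0].reshape(-1,2)
def tri(obs):
    A=np.zeros((3,3));b=np.zeros(3)
    for p,px in obs:
        c,d=ray(p,px);d=d/np.linalg.norm(d);M=np.eye(3)-np.outer(d,d);A+=M;b+=M@c
    return np.linalg.solve(A,b)
def crop(p,r,f,name):
    x0,y0,x1,y1=r; cv2.imwrite(name,cv2.resize(p["image"][y0:y1,x0:x1,::-1],None,fx=f,fy=f,interpolation=cv2.INTER_CUBIC))
E
python3 - <<'E'
from h import *
a=vision.snapshot("scene");b=vision.snapshot("side")
crop(a,(170,160,420,330),3,"pics/b_scene.png");crop(b,(250,150,450,350),3,"pics/b_side.png")
near=lambda p,l,q:min(finder.pinpoint(p,l),key=lambda d:np.hypot(*(np.array(d["pixel"])-q)))["pixel"]
for l,qa,qb,z in(("setter",(217,241),(384,181),42),("setter_nose",(214,265),(343,177),42),("rest",(216,260),(383,193),0),("cradle",(383,275),(339,313),0)):
    u,v=near(a,l,qa),near(b,l,qb); print(l,np.round(u),np.round(v),"tri",tri([(a,u),(b,v)]).round(1),"z",onz(a,u,z).round(1),onz(b,v,z).round(1))
for p,l in((a,"setter"),(b,"setter"),(a,"cradle"),(b,"cradle")):
    for d in finder.masks_of(p,l):
        print(l,round(d["score"],2),d["rect"],d["pixels"].sum())
for l in("buckle","button_pot","sorting_cup"):
    d=finder.pinpoint(a,l);e=finder.pinpoint(b,l);print(l,[(onz(p,k["pixel"],0).round(),round(k["score"],2)) for p,q in((a,d),(b,e)) for k in q])
E
```

```text
setter [215. 240.] [383. 179.] tri [ 490.7 -186.3   39.6] z [ 489.9 -188.5   42. ] [ 490.6 -178.5   42. ]
setter_nose [215. 266.] [344. 176.] tri [ 575.6 -164.5   41.4] z [ 580.6 -160.6   42. ] [ 575.2 -168.8   42. ]
rest [218. 260.] [381. 192.] tri [ 493.8 -185.8   -4. ] z [ 500.8 -182.6    0. ] [ 493.1 -182.9    0. ]
cradle [381. 272.] [343. 312.] tri [496.6 151.8  -2.6] z [497.1 149.5   0. ] [497. 157.   0.]
setter 0.8 [184.5, 183.5, 239.7, 224.0] 667
setter 0.65 [206.8, 220.1, 229.3, 265.5] 470
setter 0.27 [291.3, 276.3, 315.4, 306.0] 743
setter 0.86 [344.0, 175.3, 418.5, 182.9] 694
setter 0.74 [444.5, 164.3, 535.6, 201.3] 1132
cradle 0.96 [356.6, 230.6, 405.2, 324.5] 3069
cradle 0.72 [448.1, 239.8, 490.9, 296.8] 1498
cradle 0.98 [285.9, 351.1, 389.5, 438.8] 3516
cradle 0.81 [259.8, 265.0, 400.9, 341.1] 4882
buckle [(array([425., -15.,   0.]), 0.64), (array([416., -11.,   0.]), 0.7), (array([601.,   4.,  -0.]), 0.36)]
button_pot [(array([607.,   9.,   0.]), 0.73), (array([609.,  12.,  -0.]), 0.9)]
sorting_cup [(array([758.,  51.,   0.]), 0.97), (array([757.,  55.,   0.]), 0.72)]
```

```bash
python3 - <<'E'
from h import *
s=sensors.read_state();print(s["time_s"]);print(cv2.Rodrigues(s["tool_rot"])[0].round(3))
E
```

```text
1.9
[[ 0.     0.344  0.939]
 [ 0.     0.939 -0.344]
 [-1.     0.    -0.   ]]
```

View pics/b_scene.png

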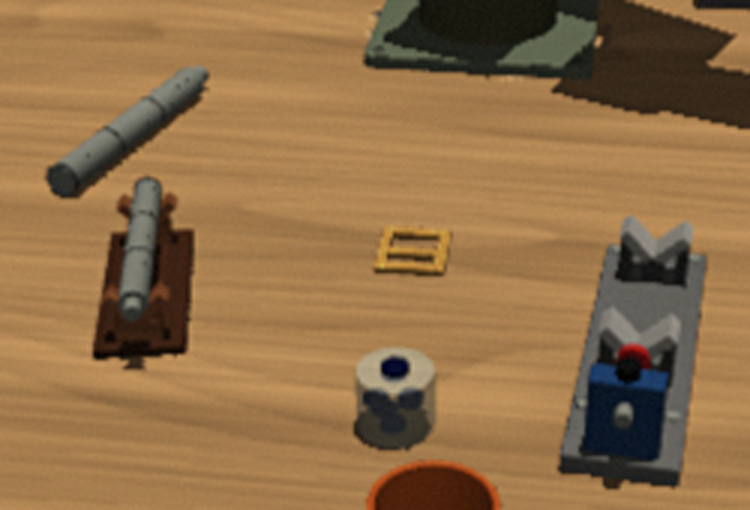

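View pics/b_side.png

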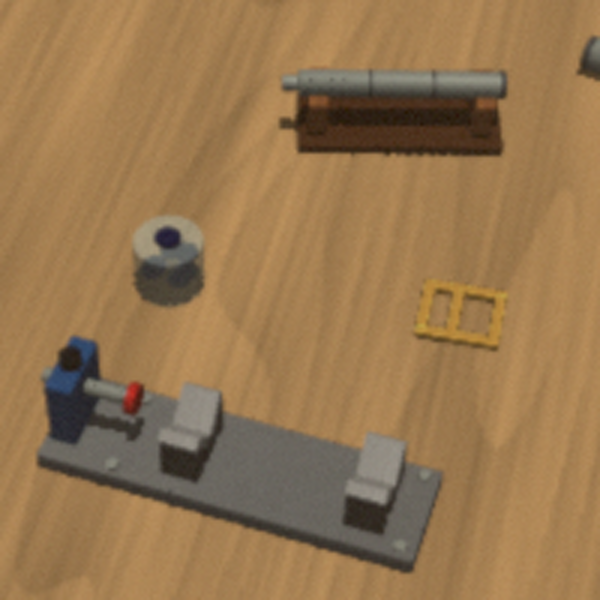

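```bash
cat > fit.py <<'E'
from h import *
from scipy.optimize import minimize
def cyl(x0,x1,r,n=16):
    t=np.linspace(0,2*np.pi,n,endpoint=False); return np.array([[x,r*np.cos(k),r*np.sin(k)] for x in(x0,x1) for k in t])
def box(x0,x1,y0,y1,z0,z1): return np.array([[x,y,z] for x in(x0,x1) for y in(y0,y1) for z in(z0,z1)],float)
SET=[cyl(-75,75,10),cyl(75,87,6)]
CR=[box(-92,148,-35,35,0,14)]+[box(s-12,s+12,-y-0,-y+6,10,52) for s in(-58,58) for y in()]
def place(H,q):
    c,s=np.cos(q[2]),np.sin(q[2]);R=np.array([[c,-s,0],[s,c,0],[0,0,1]]); return [h@R.T+[q[0],q[1],q[3]] for h in H]
def render(p,hulls):
    S=4;m=np.zeros((480*S,640*S),np.uint8)
    for h in hulls: cv2.fillConvexPoly(m,cv2.convexHull(np.round((proj(p,h)+.5)*S-.5).astype(np.int32)),255)
    return cv2.resize(m,(640,480),interpolation=cv2.INTER_AREA)/255.
def fit(views,H,q0,z):
    def cost(q): return sum(np.abs(render(p,place(H,[q[0],q[1],q[2],z]))-m).sum()/m.sum() for p,m in views)
    r=minimize(cost,q0,method="Nelder-Mead",options=dict(initial_simplex=np.array([q0]+[np.add(q0,d) for d in([8,0,0],[0,8,0],[0,0,.15])])))
    return r.x,r.fun
E
python3 - <<'E'
from fit import *
a=vision.snapshot("scene");b=vision.snapshot("side")
pick=lambda p,q,l:min(finder.masks_of(p,l),key=lambda d:np.hypot(*(np.array(d["rect"]).reshape(2,2).mean(0)-q)))["pixels"]
ma,mb=pick(a,(217,243),"setter"),pick(b,(381,179),"setter")
for v in([(a,ma),(b,mb)],[(a,ma)],[(b,mb)]):
    q,f=fit(v,SET,[493,-184,.12],42);print("setter",q.round(3),round(f,3))
qs,_=fit([(a,ma),(b,mb)],SET,[493,-184,.12],42)
for p,n,r in((a,"scene",(340,220,420,335)),(b,"side",(250,250,410,350))):
    im=p["image"].copy();cv2.imwrite(f"pics/raw_{n}.png",im[:,:,::-1]);crop(p,r,5 ,f"pics/c_{n}.png")
E
```

```text
setter [ 4.89744e+02 -1.84701e+02  2.32000e-01] 0.182
setter [ 4.90062e+02 -1.84892e+02  2.36000e-01] 0.074
setter [ 4.89624e+02 -1.84537e+02  2.21000e-01] 0.096
```

View pics/c_scene.png

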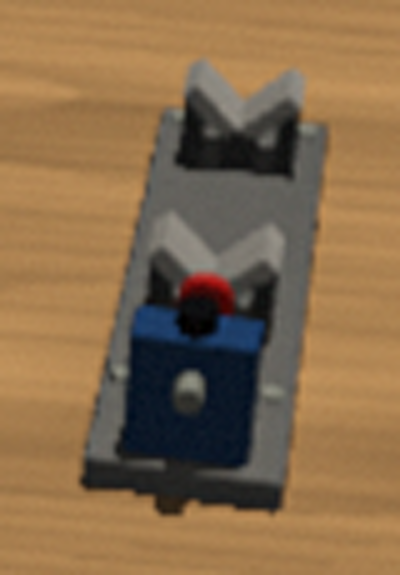

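View pics/c_side.png

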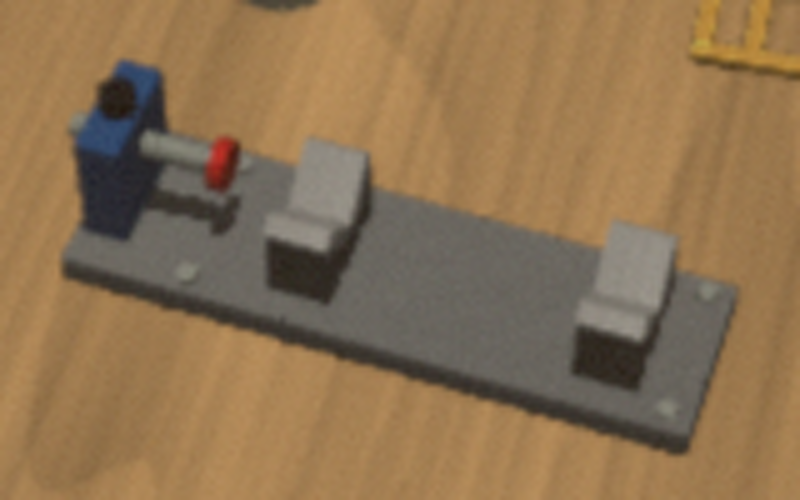

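```bash
python3 - <<'E'
from fit import *
from scipy.optimize import least_squares
a=vision.snapshot("scene");b=vision.snapshot("side")
A=[((-92,-35,14),(162,113)),((-92,35,14),(328,125)),((148,-35,14),(88,460)),((148,35,14),(280,487))]
B=[((-92,35,14),(686,442)),((-92,-35,14),(737,290)),((148,35,14),(65,262))]
A=[(m,(u/5+340-.4,v/5+220-.4)) for m,(u,v) in A];B=[(m,(u/5+250-.4,v/5+250-.4)) for m,(u,v) in B]
def res(q,sets):
    o=[]
    for p,S in sets:
        P=place([np.array([m for m,_ in S],float)],[q[0],q[1],q[2],0])[0]; o.append((proj(p,P)-[x for _,x in S]).ravel())
    return np.concatenate(o)
for s in([(a,A),(b,B)],[(a,A)],[(b,B)]):
    r=least_squares(res,[500,152,0.1],args=(s,),loss="linear",x_scale=[1,1,.01]);print(r.x.round(3),r.fun.round(1))
q=least_squares(res,[500,152,0.1],args=([(a,A),(b,B)],),x_scale=[1,1,.01]).x
for p,n,r in((a,"scene",(340,220,420,335)),(b,"side",(250,250,410,350))):
    im=cv2.resize(p["image"][:,:,::-1],None,fx=5,fy=5,interpolation=cv2.INTER_CUBIC)
    segs=[((-92,-35,14),(-92,35,14)),((148,-35,14),(148,35,14)),((-92,35,14),(148,35,14)),((-92,-35,14),(148,-35,14)),((-70,0,48),(79,0,48))]+[((s-12,y,52),(s+12,y,52)) for s in(-58,58) for y in(-18.5,18.5)]
    for e in segs:
        w=(proj(p,place([np.array(e,float)],[q[0],q[1],q[2],0])[0])+.5)*5
        cv2.line(im,*[tuple(int(k) for k in z) for z in w],(0,255,0),1)
    cv2.imwrite(f"pics/d_{n}.png",im[r[1]*5:r[3]*5,r[0]*5:r[2]*5])
E
```

```text
[ 4.97025e+02  1.56163e+02 -8.50000e-02] [ 0.9 -2.   0.9 -0.6 -0.7 -1.1  1.6 -0.8 -0.  -0.9  0.1 -1.2 -1.9 -1.5]
[ 5.00390e+02  1.54763e+02 -8.10000e-02] [-0.  -1.2  0.   0.1 -1.2  0.2  1.2  0.4]
[ 4.95475e+02  1.58207e+02 -8.60000e-02] [ 0.6  0.3  0.8 -0.1 -1.4 -0.5]
```

View pics/d_scene.png

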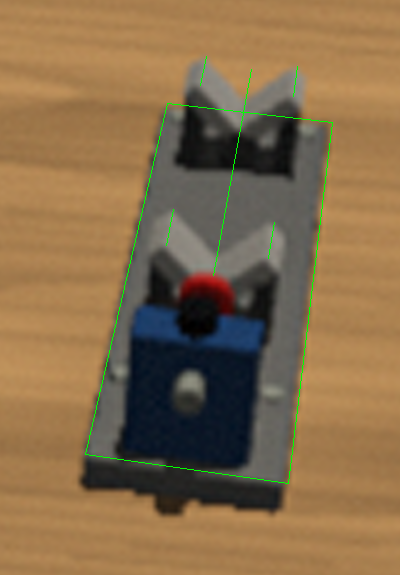

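View pics/d_side.png

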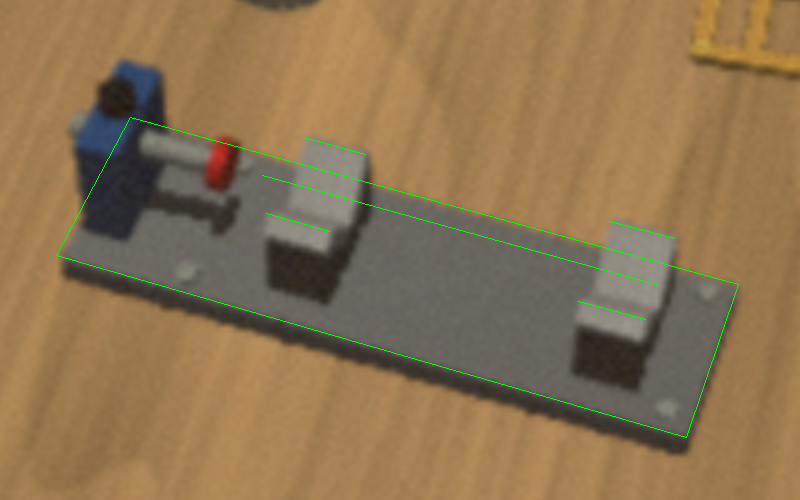

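Setter: (490,-185), yaw 0.232. Cradle: (497,155.5), yaw about -0.084. The two views agree to a few mm, and the sizes and heights are consistent. I'm moving towards the setter.

```bash
python3 -m creep '[[[0,-3.2,2.9],-0.05,0],[[0,-6.4,5.8],-0.1,0],[[0,-9.7,8.7],-0.15,0],[[0,-12.9,11.6],-0.2,0],[[0,-16.1,14.6],-0.25,0],[[0,-19.3,17.5],-0.3,0],[[0,-22.6,20.4],-0.35,0],[[0,-25.8,23.3],-0.4,0],[[0,-29,26.2],-0.45,0],[[0,-32.2,29.1],-0.5,0],[[0,-35.4,32],-0.55,0],[[0,-38.7,34.9],-0.583,0]]'; python3 -c "
from h import *
s=sensors.read_state();print(s['time_s'],s['tcp_pos'],s['joint_positions'].round(3));R=cv2.Rodrigues(s['tool_rot'])[0];print(R.round(3));print(R.T@(np.array([490,-184.7,150])-s['tcp_pos'])/10)"
```

```text
time_s: 3.4
tcp_pos: [392.8, 55.0, 231.7]
tool_rot: [-0.183, 1.562, 0.184]
contact_force: [0.6, 0.4, -0.1]
grip_width: 85.5
3.4 [392.80196661  54.96092071 231.68016607] [ 0.11   0.034  1.927  0.     1.18  -1.695]
[[ 0.001 -0.232  0.973]
 [ 0.     0.973  0.232]
 [-1.     0.     0.001]]
[  8.17085966 -25.56686126   3.89066818]
```

```bash
python3 -m creep '[[[1,-3.8,0.6],0,0],[[2,-7.6,1.2],0,0],[[3,-11.4,1.8],0,0],[[4,-15.2,2.4],0,0],[[5.5,-19,3],0,0],[[7,-22,3.5],0,0],[[8.2,-24.5,3.8],0,0],[[9.7,-25.6,3.9],0,0],[[9.7,-25.6,3.9],0,0],[[9.7,-25.6,3.9],0,0]]'; python3 - <<'E'
from h import *
p=vision.snapshot("wrist");cv2.imwrite("pics/e_wrist.png",p["image"][:,:,::-1])
s=sensors.read_state();print(s['joint_positions'].round(3))
for l in("setter","setter_nose"):
    print(l,[(round(d["score"],2),np.round(d["pixel"])) for d in finder.pinpoint(p,l)])
E
```

```text
time_s: 4.4
tcp_pos: [489.0, -183.3, 134.3]
tool_rot: [-0.181, 1.564, 0.183]
contact_force: [0.2, -0.5, -0.9]
grip_width: 85.4
[-0.38   0.321  1.828  0.     0.993 -2.184]
setter [(0.59, array([318., 244.]))]
setter_nose [(0.55, array([318., 351.]))]
```

View pics/e_wrist.png

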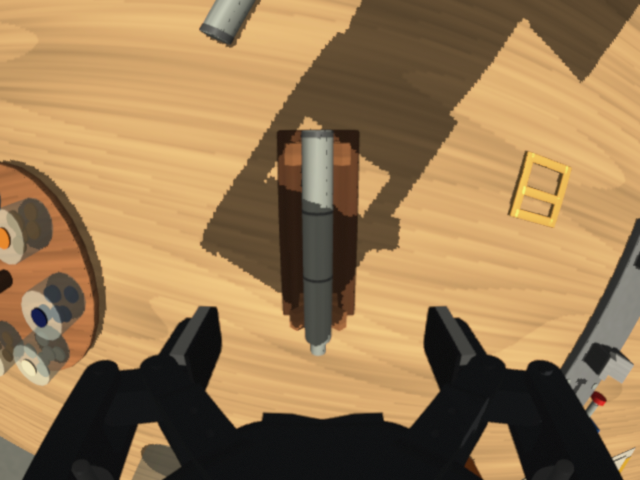

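The picture shows the setter on its rest, parallel to the finger plane. The grip zone is centred near (318,247) and the nose is at (318,350). I'll turn those pixels into positions.

```bash
cat >> h.py <<'E'
def fray(p,px):
    K=p["intrinsics"];u=np.array([(px[0]-K[0,2])/K[0,0],(px[1]-K[1,2])/K[1,1]]);th=np.hypot(*u)
    d=np.r_[u/max(th,1e-9)*np.sin(th),np.cos(th)];R=cv2.Rodrigues(np.array(p["rvec"],float))[0]
    return -R.T@np.array(p["tvec"],float).ravel(),R.T@d
def fz(p,px,z):
    c,d=fray(p,px);return c+d*(z-c[2])/d[2]
def totool(s,P):
    R=cv2.Rodrigues(s['tool_rot'])[0];return R.T@(np.array(P)-s['tcp_pos'])/10
E
python3 - <<'E'
from h import *
p=vision.snapshot("wrist");s=sensors.read_state();print(s['tcp_pos'])
for n,px,z in(("orig",(318,244),42),("ring1",(318,211),52),("ring2",(318,281),52),("nose",(318,352),42),("tail",(317.5,131),48)):
    P=fz(p,px,z);print(n,P.round(1),totool(s,P).round(2))
E
```

```text
[ 489.47371948 -182.90796097  135.242983  ]
orig [ 491.4 -184.6   42. ] [ 9.32 -0.2   0.14]
ring1 [ 466.9 -190.3   52. ] [ 8.32 -0.19 -2.38]
ring2 [ 513.4 -179.3   52. ] [ 8.33 -0.2   2.39]
nose [ 576.7 -164.7   42. ] [ 9.34 -0.24  8.89]
tail [ 418.9 -202.    48. ] [ 8.71 -0.22 -7.32]
```

The wrist camera agrees with the earlier fit: offset -0.2 cm along tool y, +0.1 cm along z, no turn needed. I'm descending.

```bash
python3 -m creep '[[[2,-0.2,0.1],0,0],[[4,-0.2,0.1],0,0],[[6,-0.2,0.1],0,0],[[8,-0.2,0.1],0,0],[[9.5,-0.2,0.1],0,0],[[10.5,-0.2,0.1],0,0],[[11.2,-0.2,0.1],0,0],[[11.2,-0.2,0.1],0,0],[[11.2,-0.2,0.1],0,0]]' 40
```

```text
time_s: 5.5
tcp_pos: [491.1, -185.3, 22.8]
tool_rot: [-0.183, 1.562, 0.182]
contact_force: [0.4, -0.2, -0.0]
grip_width: 85.3
```

```bash
python3 -m creep '[[[0,0,0],0,60],[[0,0,0],0,110],[[0,0,0],0,150],[[0,0,0],0,170],[[0,0,0],0,190],[[0,0,0],0,210],[[0,0,0],0,255],[[0,0,0],0,255],[[0,0,0],0,255],[[0,0,0],0,255]]' 40
```

```text
time_s: 6.5
tcp_pos: [491.2, -186.1, 22.6]
tool_rot: [-0.184, 1.562, 0.181]
contact_force: [-0.3, -4.8, 2.4]
grip_width: 18.8
```

```bash
python3 -m creep '[[[-0.5,0,0],0,255],[[-1.5,0,0],0,255],[[-3,0,0],0,255],[[-5,0,0],0,255],[[-7,0,0],0,255],[[-9,0,0],0,255],[[-10.5,0,0],0,255],[[-11.5,0,0],0,255],[[-11.5,0,0],0,255],[[-11.5,0,0],0,255]]'; python3 - <<'E'
from fit import *
p=vision.snapshot("wrist");cv2.imwrite("pics/f_wrist.png",p["image"][:,:,::-1])
b=vision.snapshot("side");crop(b,(300,60,460,220),4,"pics/f_side.png")
s=sensors.read_state();print(s['contact_force'],s['grip_width'],s['tcp_pos'])
# cradle placement: setter at x=-18
q=np.array([497,155.5,-.084]);c=np.array([np.cos(q[2]),np.sin(q[2])]);P=q[:2]+c*-18
print(P, totool(s,[P[0],P[1],110]),cv2.Rodrigues(s['tool_rot'])[0].round(3))
E
```

```text
time_s: 7.5
tcp_pos: [490.1, -184.8, 136.8]
tool_rot: [-0.182, 1.564, 0.183]
contact_force: [0.7, -0.5, -4.6]
grip_width: 18.4
[-0.13742944 -0.92315652 -4.10979544] 18.91209894237139 [ 489.92252595 -184.80340323  136.28167933]
[479.06346667 157.01022252] [ 2.66851903 33.5095078   6.81497608] [[-0.002 -0.23   0.973]
 [ 0.001  0.973  0.23 ]
 [-1.     0.002 -0.002]]
```

View pics/f_wrist.png

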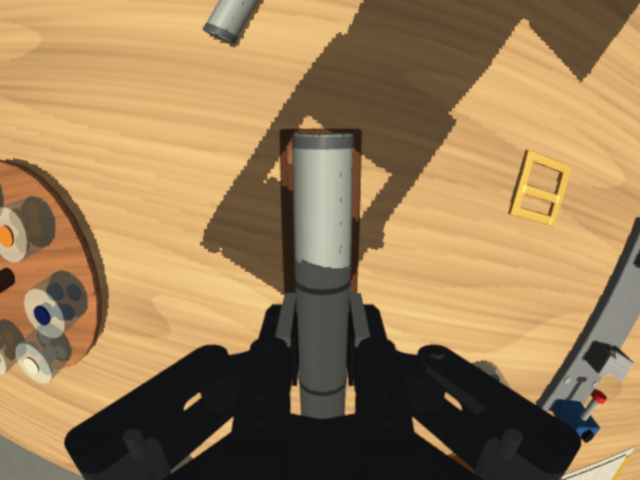

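View pics/f_side.png

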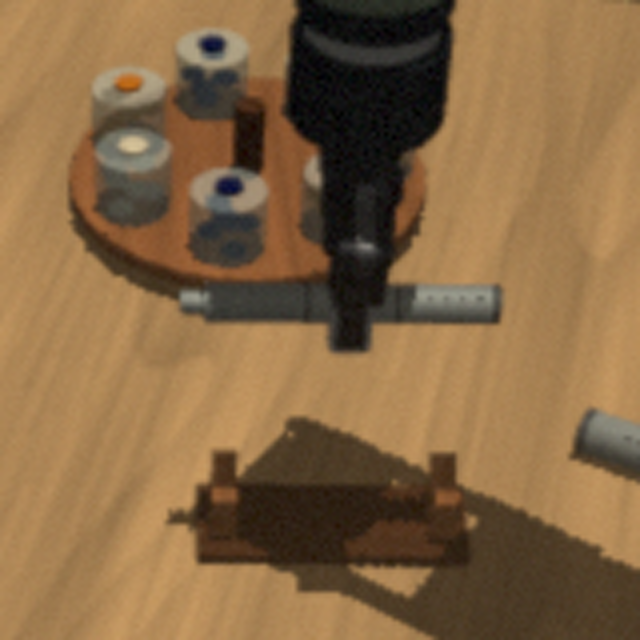

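The setter is held level at its middle, with the nose still pointing away from the robot. I'm carrying it over the cradle.

```bash
python3 -m creep '[[[0,2,0.4],0.03,255],[[0,5.5,1.1],0.06,255],[[0,9.5,1.9],0.1,255],[[0,13.5,2.7],0.14,255],[[0,17.5,3.5],0.18,255],[[0,21.5,4.4],0.22,255],[[0,25.5,5.2],0.25,255],[[0,29,5.9],0.28,255],[[0,31.5,6.4],0.3,255],[[0,33,6.7],0.316,255],[[0,33.5,6.8],0.316,255],[[0,33.5,6.8],0.316,255]]'; python3 - <<'E'
from h import *
p=vision.snapshot("wrist");cv2.imwrite("pics/g_wrist.png",p["image"][:,:,::-1])
s=sensors.read_state();print(s['contact_force'],s['grip_width'],s['tcp_pos'],cv2.Rodrigues(s['tool_rot'])[0].round(3),s['joint_positions'].round(2))
E
```

```text
time_s: 8.8
tcp_pos: [479.3, 156.6, 136.6]
tool_rot: [0.064, 1.571, -0.065]
contact_force: [0.4, -0.2, -3.9]
grip_width: 18.5
[-0.21241457 -0.09811463 -3.93332676] 18.67919182592393 [479.39764083 155.98851656 136.7813716 ] [[-0.001  0.083  0.997]
 [-0.001  0.997 -0.083]
 [-1.    -0.001 -0.001]] [ 0.29  0.29  1.86 -0.    0.99 -1.2 ]
```

View pics/g_wrist.png

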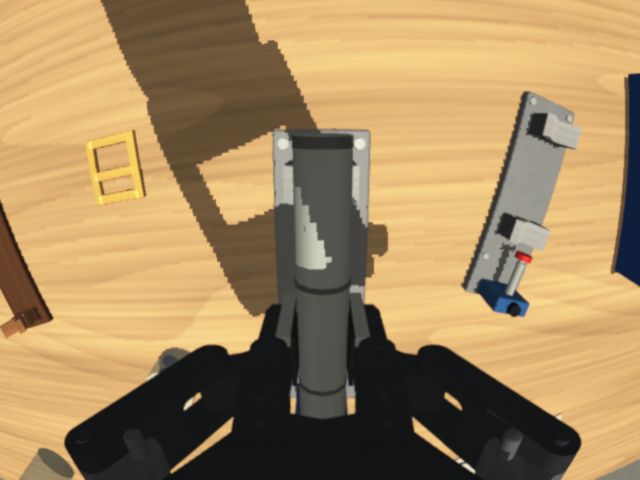

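The rod and the cradle base are concentric in this view: both centres are at column 322.5, with the base's rear corners at (274,131) and (370,131). I'll compute the remaining offset.

```bash
python3 - <<'E'
from h import *
p=vision.snapshot("wrist");s=sensors.read_state();print(s['tcp_pos'])
im=cv2.resize(p["image"][110:320,240:400,::-1],None,fx=3.5,fy=3.5,interpolation=cv2.INTER_CUBIC);cv2.imwrite("pics/h.png",im)
for n,px,z in(("rl",(274,131),14),("rr",(370,131),14),("l2",(279,290),14),("r2",(367.5,290),14),("rodL",(293,140),155),("rodR",(352,140),155),("rodl2",(297,285),155),("rodR2",(350,285),155)):
    P=fz(p,px,z);print(n,P.round(1),totool(s,P).round(2))
E
```

```text
[479.50047989 155.622222   136.8908126 ]
rl [403.8 128.9  14. ] [12.3  -3.29 -7.3 ]
rr [409.4 196.4  14. ] [12.29  3.49 -7.32]
l2 [526.2 118.6  14. ] [12.29 -3.29  4.97]
r2 [531.9 188.5  14. ] [12.28  3.73  4.96]
rodL [405.8 153.4 155. ] [-1.8  -0.84 -7.33]
rodR [407.3 172.8 155. ] [-1.8   1.11 -7.34]
rodl2 [457.7 149.5 155. ] [-1.81 -0.79 -2.12]
rodR2 [459.3 168.9 155. ] [-1.81  1.15 -2.12]
```

View pics/h.png

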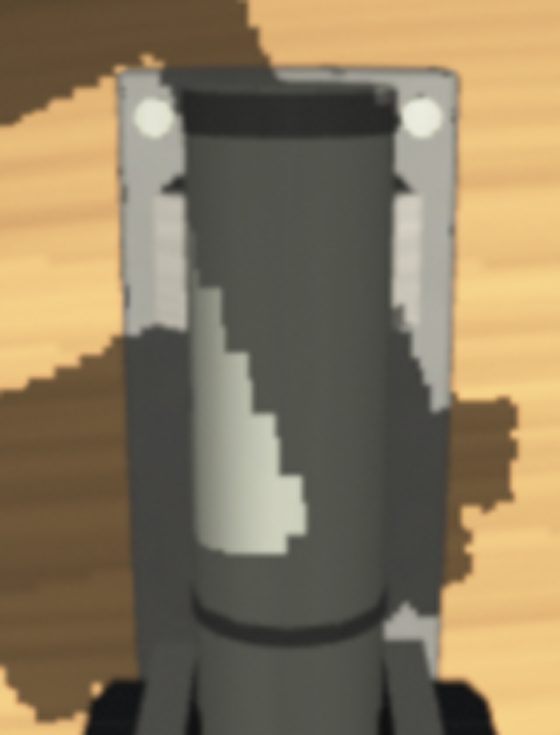

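Lateral error is under 1 mm and the setter's origin is at about x=-19. I'm lowering to roughly 2 mm above the seat.

```bash
python3 -m creep '[[[2,0,0],0,255],[[4.5,0,0],0,255],[[7,0,0],0,255],[[8.5,0,0],0,255],[[9.5,0,0],0,255],[[10.2,0,0],0,255],[[10.5,0,0],0,255],[[10.6,0,0],0,255],[[10.6,0,0],0,255],[[10.6,0,0],0,255]]'
```

```text
time_s: 9.9
tcp_pos: [480.2, 156.6, 31.9]
tool_rot: [0.066, 1.569, -0.065]
contact_force: [-0.1, -0.1, -4.0]
grip_width: 18.6
```

```bash
python3 -m creep '[[[0.05,0,0],0,255],[[0.1,0,0],0,255],[[0.1,0,0],0,255]]'; python3 - <<'E'
from h import *
p=vision.snapshot("wrist");cv2.imwrite("pics/i_wrist.png",p["image"][:,:,::-1])
E
```

```text
time_s: 10.2
tcp_pos: [479.8, 156.5, 30.4]
tool_rot: [0.066, 1.57, -0.066]
contact_force: [0.1, 0.4, -4.0]
grip_width: 18.7
```

View pics/i_wrist.png

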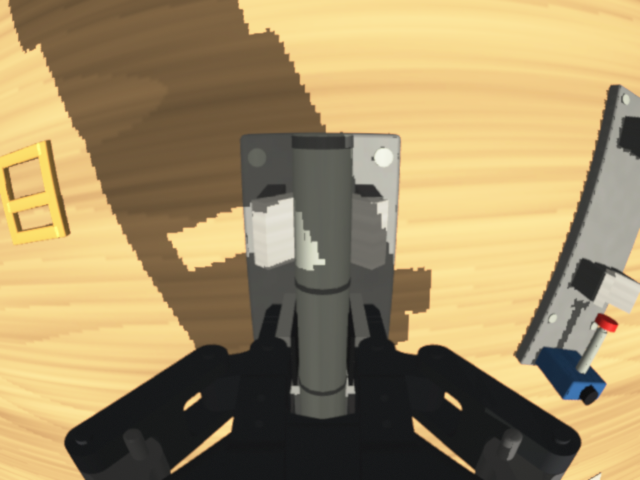

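```bash
python3 - <<'E'
import cv2
im=cv2.imread("pics/i_wrist.png");cv2.imwrite("pics/i2.png",cv2.resize(im[120:320,230:410],None,fx=3,fy=3,interpolation=cv2.INTER_CUBIC))
E
```

```text
(no output)
```

View pics/i2.png

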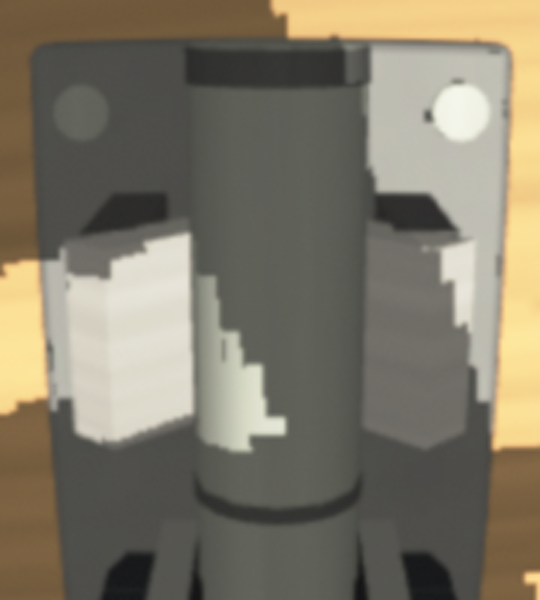

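The saddle ridges (37 mm apart) are centred about 1 mm to the left of the rod, and they run parallel to it. I'll shift -1 mm in tool y, then feel downward.

```bash
python3 -m creep '[[[0,-0.05,0],0,255],[[0,-0.1,0],0,255],[[0.05,-0.1,0],0,255],[[0.1,-0.1,0],0,255],[[0.1,-0.1,0],0,255]]'
```

```text
time_s: 10.75
tcp_pos: [479.6, 155.4, 29.2]
tool_rot: [0.066, 1.57, -0.066]
contact_force: [0.3, -0.0, -3.7]
grip_width: 18.5
```

```bash
python3 -m creep '[[[0.05,0,0],0,255],[[0.05,0,0],0,255]]'
```

```text
time_s: 10.95
tcp_pos: [479.7, 155.5, 28.8]
tool_rot: [0.066, 1.57, -0.066]
contact_force: [-0.8, -0.2, -3.9]
grip_width: 18.7
```

```bash
python3 -m creep '[[[0.05,0,0],0,255],[[0.05,0,0],0,255]]'
```

```text
time_s: 11.15
tcp_pos: [479.8, 155.5, 28.7]
tool_rot: [0.066, 1.569, -0.066]
contact_force: [-0.7, 0.1, -0.1]
grip_width: 18.6
```

```bash
python3 -m creep '[[[0.03,0,0],0,255],[[0.03,0,0],0,255]]'
```

```text
time_s: 11.35
tcp_pos: [479.8, 155.5, 28.6]
tool_rot: [0.066, 1.569, -0.066]
contact_force: [-2.1, 0.1, 5.5]
grip_width: 18.6
```

It is seated on both flanks: vertical load has transferred and lateral force is about 0. I'm easing back and releasing.

```bash
python3 -m creep '[[[-0.02,0,0],0,255],[[-0.03,0,0],0,225],[[-0.03,0,0],0,195],[[-0.03,0,0],0,165],[[-0.03,0,0],0,135],[[-0.03,0,0],0,100],[[-0.03,0,0],0,60],[[-0.03,0,0],0,20],[[-0.03,0,0],0,0],[[-0.03,0,0],0,0]]' 20; python3 - <<'E'
from h import *
p=vision.snapshot("wrist");cv2.imwrite("pics/j_wrist.png",p["image"][:,:,::-1])
b=vision.snapshot("side");crop(b,(250,220,430,360),4,"pics/j_side.png")
E
```

```text
time_s: 12.35
tcp_pos: [479.7, 155.4, 28.3]
tool_rot: [0.066, 1.57, -0.066]
contact_force: [0.3, -0.4, 0.0]
grip_width: 85.3
```

View pics/j_wrist.png

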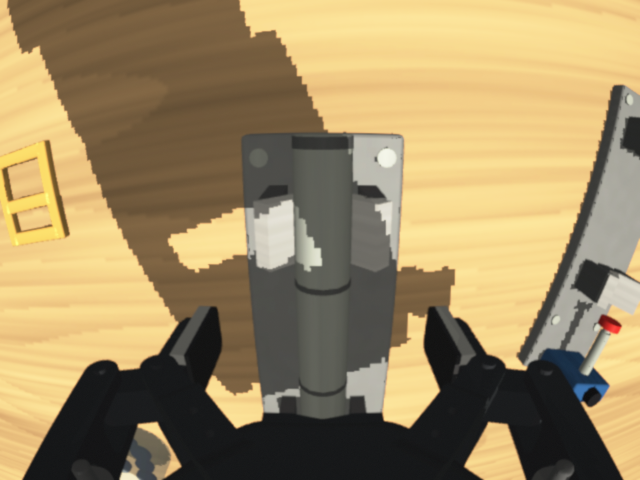

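View pics/j_side.png

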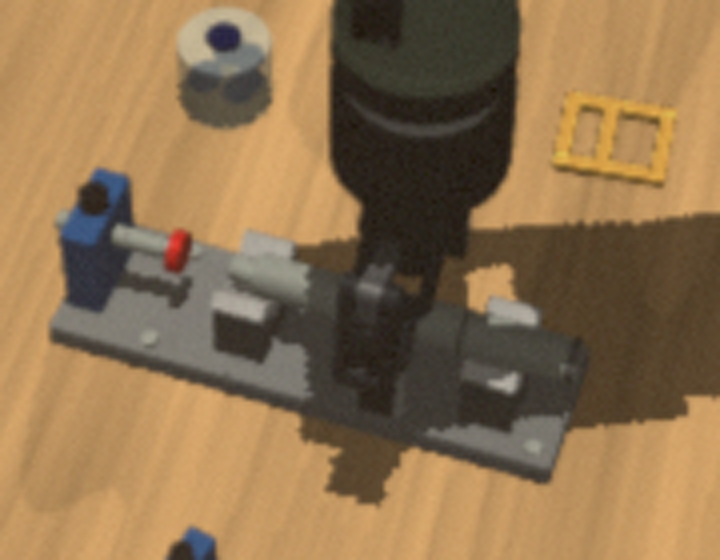

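The setter lies centred in the V, with about 20 mm between the nose and the pad. I'll push it axially on its tail with shut fingers, which puts no side load on it. First step is to lift, go back 105 mm and shut the fingers.

```bash
python3 -m creep '[[[-1.5,0,0],0,0],[[-4,0,0],0,0],[[-6.5,0,0],0,0],[[-7,0,-2],0,0],[[-7,0,-5],0,60],[[-7,0,-8],0,120],[[-7,0,-10],0,180],[[-7,0,-10.5],0,255],[[-7,0,-10.5],0,255],[[-7,0,-10.5],0,255],[[-7,0,-10.5],0,255],[[-7,0,-10.5],0,255]]' 20;  python3 - <<'E'
from h import *
p=vision.snapshot("wrist");cv2.imwrite("pics/k_wrist.png",p["image"][:,:,::-1])
s=sensors.read_state();print(s['tcp_pos'],s['grip_width'])
E
```

```text
time_s: 13.65
tcp_pos: [376.0, 164.3, 98.3]
tool_rot: [0.066, 1.569, -0.066]
contact_force: [-0.0, -0.5, 0.1]
grip_width: 0.3
[375.70491109 164.20864812  98.20665182] 0.3061542394297635
```

View pics/k_wrist.png

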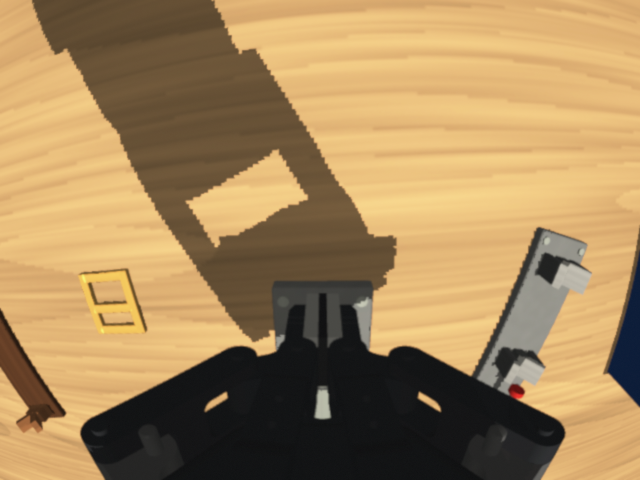

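```bash
python3 -m creep '[[[2,0,0],0,255],[[4,0,0],0,255],[[5.5,0,0],0,255],[[6.3,0,0],0,255],[[6.5,0,0],0,255],[[6.5,0,0.4],0,255],[[6.5,0,0.8],0,255],[[6.5,0,0.8],0,255]]';  python3 - <<'E'
from h import *
b=vision.snapshot("side");crop(b,(250,200,450,360),4,"pics/l_side.png")
E
```

```text
time_s: 14.5
tcp_pos: [384.5, 163.9, 34.0]
tool_rot: [0.067, 1.567, -0.065]
contact_force: [-0.3, 0.1, -0.4]
grip_width: -0.4
```

View pics/l_side.png

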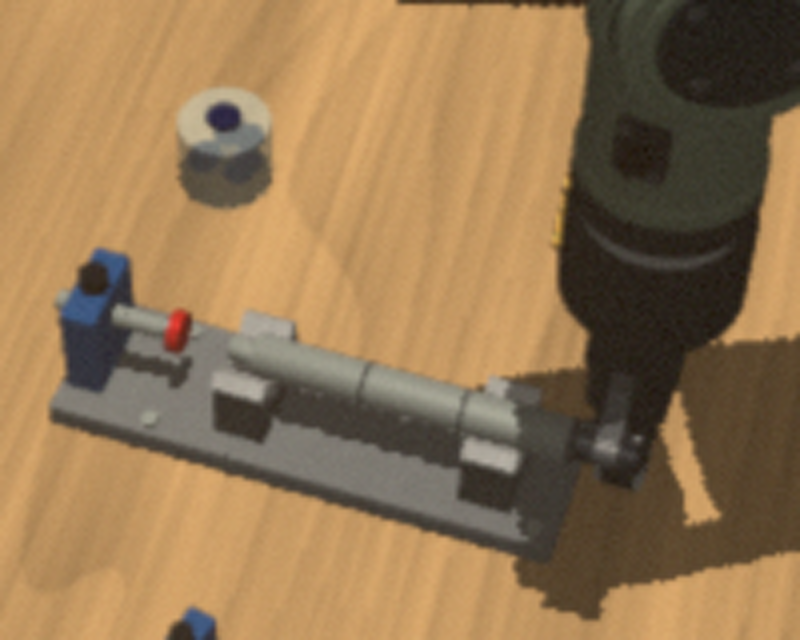

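The fingers are in line behind the tail at about axis height, roughly 10 mm away. I'm approaching in small steps and watching the force.

```bash
python3 -m creep '[[[0,0,0.2],0,255],[[0,0,0.4],0,255],[[0,0,0.6],0,255],[[0,0,0.75],0,255],[[0,0,0.9],0,255],[[0,0,1.0],0,255]]'
```

```text
time_s: 15.15
tcp_pos: [393.1, 162.7, 33.3]
tool_rot: [0.066, 1.57, -0.066]
contact_force: [-0.5, 0.9, 0.5]
grip_width: -0.1
```

```bash
python3 -m creep '[[[0,0,0.1],0,255],[[0,0,0.2],0,255],[[0,0,0.3],0,255],[[0,0,0.4],0,255]]'
```

```text
time_s: 15.55
tcp_pos: [396.7, 162.3, 33.2]
tool_rot: [0.065, 1.57, -0.066]
contact_force: [-1.0, 0.2, 0.3]
grip_width: 0.3
```

```bash
python3 -m creep '[[[0,0,0.1],0,255],[[0,0,0.2],0,255],[[0,0,0.3],0,255],[[0,0,0.4],0,255]]'; python3 - <<'E'
from h import *
b=vision.snapshot("side");crop(b,(250,200,450,360),4,"pics/m_side.png")
E
```

```text
time_s: 15.95
tcp_pos: [401.0, 161.9, 33.2]
tool_rot: [0.066, 1.57, -0.066]
contact_force: [-1.9, -0.2, -0.9]
grip_width: 0.1
```

View pics/m_side.png

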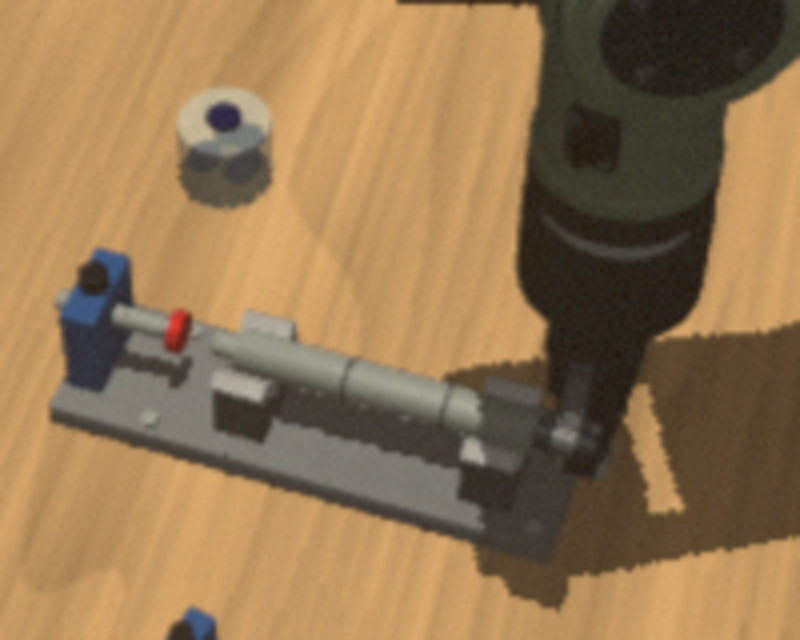

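The rod has slid about 8 mm with roughly 1.5 N drag and about 11 mm remains. I'll do 5 mm more, then feel in smaller steps.

```bash
python3 -m creep '[[[0,0,0.1],0,255],[[0,0,0.2],0,255],[[0,0,0.3],0,255],[[0,0,0.4],0,255],[[0,0,0.5],0,255]]'
```

```text
time_s: 16.5
tcp_pos: [406.0, 161.6, 33.3]
tool_rot: [0.066, 1.57, -0.066]
contact_force: [-1.2, -1.2, -0.4]
grip_width: -0.3
```

```bash
python3 -m creep '[[[0,0,0.05],0,255],[[0,0,0.1],0,255],[[0,0,0.15],0,255],[[0,0,0.15],0,255]]'
```

```text
time_s: 16.9
tcp_pos: [407.5, 161.5, 33.3]
tool_rot: [0.066, 1.57, -0.066]
contact_force: [-1.3, -0.2, -0.1]
grip_width: -0.1
```

```bash
python3 -m creep '[[[0,0,0.05],0,255],[[0,0,0.1],0,255],[[0,0,0.15],0,255],[[0,0,0.15],0,255]]'
```

```text
time_s: 17.3
tcp_pos: [409.0, 161.4, 33.3]
tool_rot: [0.066, 1.57, -0.066]
contact_force: [-1.9, -0.7, -0.1]
grip_width: -0.2
```

```bash
python3 -m creep '[[[0,0,0.05],0,255],[[0,0,0.1],0,255],[[0,0,0.1],0,255]]'
```

```text
time_s: 17.6
tcp_pos: [410.0, 161.3, 33.3]
tool_rot: [0.066, 1.57, -0.066]
contact_force: [-2.2, -0.4, -0.4]
grip_width: 0.1
```

```bash
python3 -m creep '[[[0,0,0.05],0,255],[[0,0,0.1],0,255],[[0,0,0.1],0,255]]';  python3 - <<'E'
from h import *
b=vision.snapshot("side");crop(b,(250,200,450,360),4,"pics/n_side.png")
E
```

```text
time_s: 17.9
tcp_pos: [411.0, 161.2, 33.3]
tool_rot: [0.066, 1.57, -0.066]
contact_force: [-1.0, -0.2, -0.4]
grip_width: 0.2
```

View pics/n_side.png

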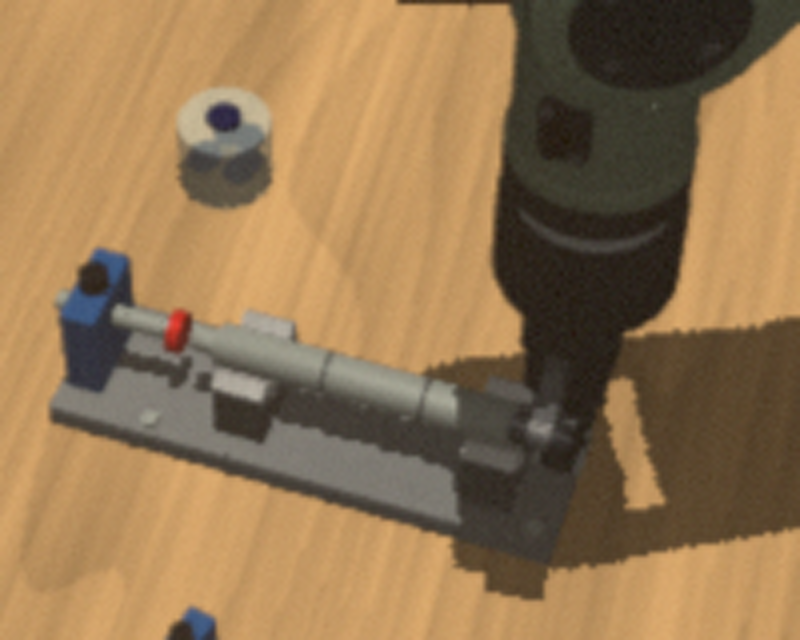

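Nearly touching: the nose is at the pad, near (190,330). I'm continuing in 1 mm feels.

```bash
python3 -m creep '[[[0,0,0.05],0,255],[[0,0,0.1],0,255],[[0,0,0.1],0,255]]'
```

```text
time_s: 18.25
tcp_pos: [412.0, 161.1, 33.3]
tool_rot: [0.066, 1.57, -0.066]
contact_force: [-1.7, -0.2, -0.9]
grip_width: 0.1
```

```bash
python3 -m creep '[[[0,0,0.05],0,255],[[0,0,0.05],0,255]]'
```

```text
time_s: 18.45
tcp_pos: [412.5, 161.1, 33.3]
tool_rot: [0.066, 1.57, -0.066]
contact_force: [-0.8, -0.8, -0.9]
grip_width: -0.1
```

```bash
python3 -m creep '[[[0,0,0.05],0,255],[[0,0,0.05],0,255]]'
```

```text
time_s: 18.65
tcp_pos: [413.0, 161.0, 33.3]
tool_rot: [0.066, 1.57, -0.066]
contact_force: [-1.7, -0.4, -0.1]
grip_width: 0.1
```

```bash
python3 -m creep '[[[0,0,0.05],0,255],[[0,0,0.05],0,255]]'
```

```text
time_s: 18.85
tcp_pos: [413.5, 161.0, 33.3]
tool_rot: [0.066, 1.57, -0.066]
contact_force: [-1.7, -1.3, -0.3]
grip_width: 0.1
```

```bash
python3 -m creep '[[[0,0,0.05],0,255],[[0,0,0.05],0,255]]'
```

```text
time_s: 19.05
tcp_pos: [414.0, 161.0, 33.3]
tool_rot: [0.066, 1.57, -0.066]
contact_force: [-2.3, 0.2, -1.0]
grip_width: -0.2
```

```bash
python3 -m creep '[[[0,0,0.05],0,255],[[0,0,0.05],0,255]]'
```

```text
time_s: 19.25
tcp_pos: [414.5, 160.9, 33.3]
tool_rot: [0.066, 1.57, -0.066]
contact_force: [-2.0, -0.7, -0.5]
grip_width: 0.2
```

```bash
python3 -m creep '[[[0,0,0.05],0,255],[[0,0,0.05],0,255]]'
```

```text
time_s: 19.45
tcp_pos: [415.0, 160.9, 33.3]
tool_rot: [0.066, 1.57, -0.066]
contact_force: [-0.5, 0.1, -0.1]
grip_width: -0.1
```

```bash
python3 -m creep '[[[0,0,0.05],0,255],[[0,0,0.05],0,255]]'
```

```text
time_s: 19.65
tcp_pos: [415.5, 160.8, 33.3]
tool_rot: [0.066, 1.57, -0.066]
contact_force: [-1.8, 0.5, -0.4]
grip_width: 0.2
```

```bash
python3 -m creep '[[[0,0,0.05],0,255],[[0,0,0.05],0,255]]'; python3 - <<'E'
from h import *
b=vision.snapshot("side");crop(b,(250,200,450,360),4,"pics/o_side.png")
E
```

```text
time_s: 19.85
tcp_pos: [415.9, 160.8, 33.3]
tool_rot: [0.066, 1.57, -0.066]
contact_force: [-2.1, 0.5, 1.0]
grip_width: 0.0
```

View pics/o_side.png

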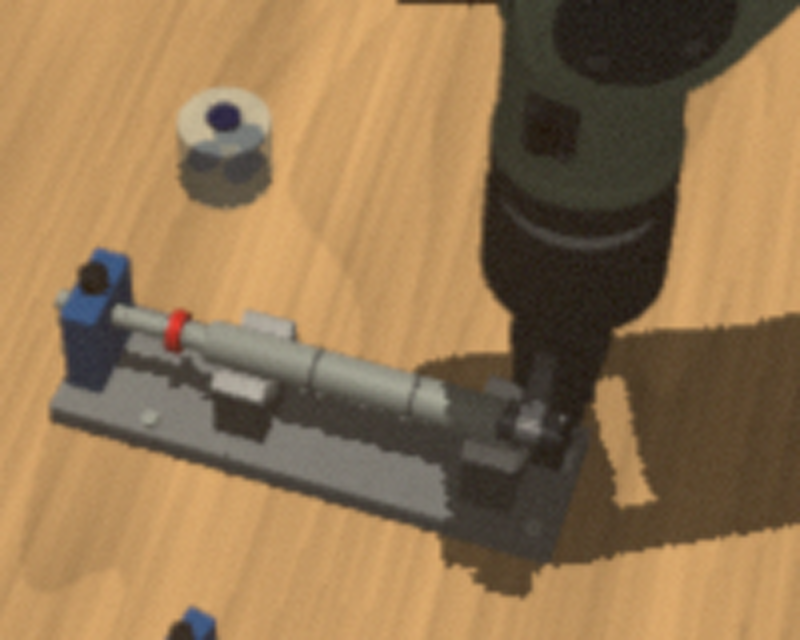

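By my numbers the tail is now near x=-70, level with the rear saddle's back face. Low fingertips could hit the saddle there, so I'll back off 4 mm and raise the tips to z≈48. At that height the V is 28 mm wide.

```bash
python3 -m creep '[[[0,0,-0.1],0,255],[[0,0,-0.2],0,255],[[0,0,-0.4],0,255],[[-0.5,0,-0.4],0,255],[[-1,0,-0.4],0,255],[[-1.5,0,-0.4],0,255],[[-1.5,0,-0.4],0,255]]'; python3 - <<'E'
from h import *
p=vision.snapshot("wrist");cv2.imwrite("pics/p_wrist.png",p["image"][:,:,::-1])
b=vision.snapshot("side");crop(b,(250,200,450,360),4,"pics/p_side.png")
E
```

```text
time_s: 20.6
tcp_pos: [412.6, 161.4, 49.2]
tool_rot: [0.066, 1.568, -0.065]
contact_force: [-0.2, -0.5, 0.3]
grip_width: 0.1
```

View pics/p_wrist.png

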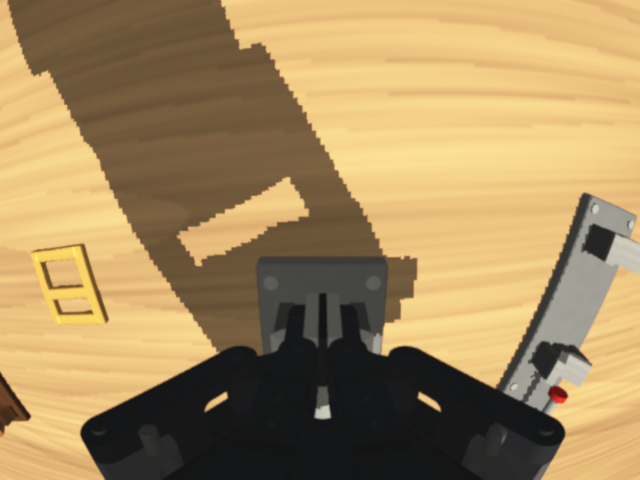

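View pics/p_side.png

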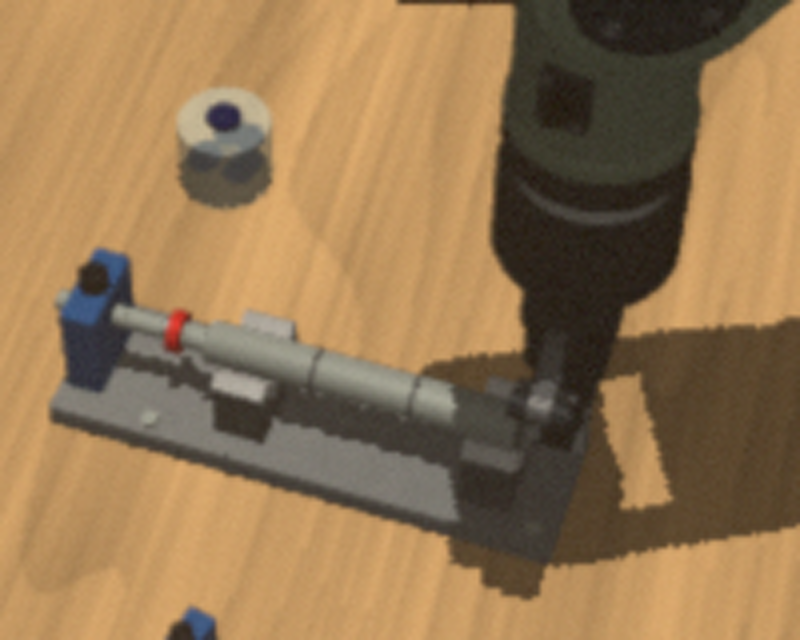

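```bash
python3 -m creep '[[[0.1,0,0],0,255],[[0.15,0,0.1],0,255],[[0.15,0,0.2],0,255],[[0.15,0,0.3],0,255],[[0.15,0,0.35],0,255],[[0.15,0,0.4],0,255],[[0.15,0,0.4],0,255]]'
```

```text
time_s: 21.4
tcp_pos: [415.8, 160.8, 46.8]
tool_rot: [0.066, 1.57, -0.066]
contact_force: [0.1, -0.3, -0.1]
grip_width: -0.2
```

```bash
python3 -m creep '[[[0,0,0.05],0,255],[[0,0,0.05],0,255]]'
```

```text
time_s: 21.6
tcp_pos: [415.9, 160.7, 46.7]
tool_rot: [0.066, 1.571, -0.066]
contact_force: [-1.5, 0.8, 0.3]
grip_width: 0.0
```

```bash
python3 -m creep '[[[0,0,0.05],0,255],[[0,0,0.05],0,255]]'
```

```text
time_s: 21.8
tcp_pos: [416.1, 160.7, 46.7]
tool_rot: [0.066, 1.571, -0.066]
contact_force: [-3.8, 1.6, 2.4]
grip_width: -0.1
```

```bash
python3 -m creep '[[[0,0,0],0,255],[[0,0,0.05],0,255],[[0,0,0.05],0,255]]'; python3 - <<'E'
from h import *
b=vision.snapshot("side");crop(b,(270,250,390,340),6,"pics/q_side.png")
for i in range(4):
    s=sensors.read_state();print(s['contact_force'].round(2),s['tcp_pos'].round(2)); vision.snapshot("side")
E
```

```text
time_s: 22.1
tcp_pos: [416.6, 160.6, 46.7]
tool_rot: [0.066, 1.571, -0.066]
contact_force: [-4.9, 2.2, 3.2]
grip_width: 0.0
[-3.65  1.5   2.45] [416.67 160.61  46.72]
[-5.04  2.85  3.08] [416.63 160.61  46.72]
[-4.72  1.91  1.73] [416.64 160.62  46.7 ]
[-4.79  1.64  2.63] [416.67 160.62  46.71]
```

View pics/q_side.png

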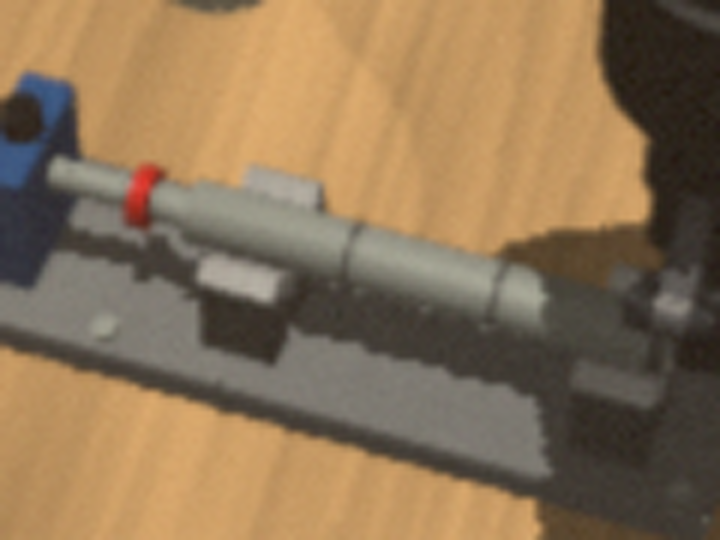

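Force is rising steadily as the pad gives. The red pad at (145,195) is in contact with the nose. Continuing.

```bash
python3 -m creep '[[[0,0,0.05],0,255],[[0,0,0.05],0,255]]'
```

```text
time_s: 22.55
tcp_pos: [416.8, 160.6, 46.7]
tool_rot: [0.066, 1.572, -0.066]
contact_force: [-5.2, 1.7, 3.8]
grip_width: -0.2
```

```bash
python3 -m creep '[[[0,0,0.05],0,255],[[0,0,0.05],0,255]]'
```

```text
time_s: 22.75
tcp_pos: [417.0, 160.6, 46.7]
tool_rot: [0.066, 1.573, -0.066]
contact_force: [-6.6, 3.0, 3.5]
grip_width: -0.1
```

```bash
python3 - <<'E'
from h import *
b=vision.snapshot("side");crop(b,(270,250,390,340),6,"pics/r_side.png")
for i in range(4):
    s=sensors.read_state();print(s['contact_force'].round(2),s['tcp_pos'].round(2)); vision.snapshot("side")
E
```

```text
[-5.08  1.89  3.56] [417.03 160.56  46.7 ]
[-6.5   2.66  4.13] [417.01 160.56  46.67]
[-6.35  3.84  3.61] [417.03 160.57  46.68]
[-5.49  2.66  4.2 ] [417.01 160.56  46.67]
```

View pics/r_side.png

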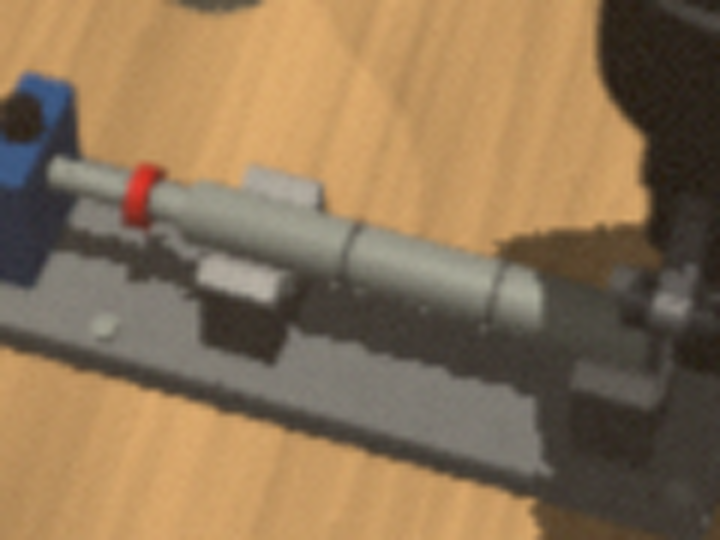

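The lateral and vertical forces (about 2 and 4 N) suggest the tips may also be rubbing on the rear saddle's flank. I'll back off, raise the tips just above the saddle edge (52 mm), and push on the upper part of the tail instead.

```bash
python3 -m creep '[[[0,0,-0.05],0,255],[[0,0,-0.1],0,255],[[0,0,-0.15],0,255],[[0,0,-0.2],0,255],[[0,0,-0.3],0,255],[[0,0,-0.5],0,255],[[-0.3,0,-0.5],0,255],[[-0.58,0,-0.5],0,255],[[-0.58,0,-0.5],0,255],[[-0.58,0,-0.5],0,255]]'; python3 - <<'E'
from h import *
b=vision.snapshot("side");crop(b,(270,250,390,340),6,"pics/s_side.png")
E
```

```text
time_s: 24.0
tcp_pos: [413.7, 161.1, 52.8]
tool_rot: [0.066, 1.569, -0.066]
contact_force: [0.6, -0.5, -0.0]
grip_width: -0.2
```

View pics/s_side.png

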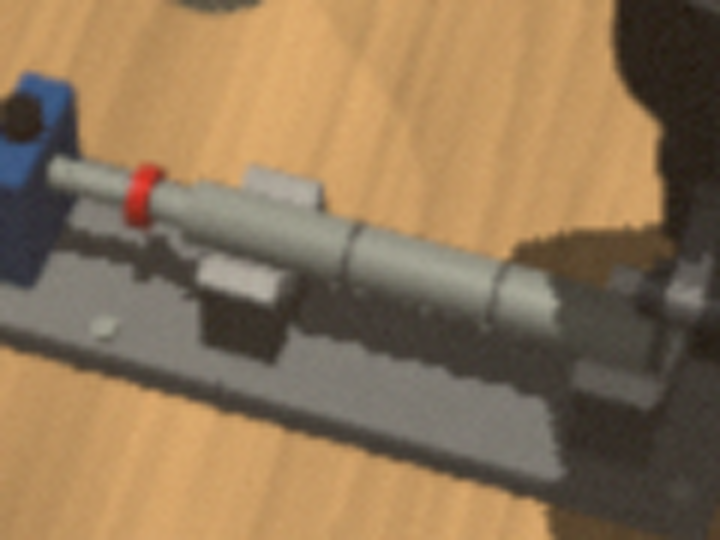

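```bash
python3 -m creep '[[[0,0,0.05],0,255],[[0,0,0.1],0,255],[[0,0,0.15],0,255],[[0,0,0.2],0,255],[[0,0,0.2],0,255]]'
```

```text
time_s: 24.55
tcp_pos: [415.5, 160.8, 52.6]
tool_rot: [0.066, 1.57, -0.066]
contact_force: [0.6, -0.7, -0.5]
grip_width: 0.3
```

```bash
python3 -m creep '[[[0,0,0.05],0,255],[[0,0,0.05],0,255]]'
```

```text
time_s: 24.75
tcp_pos: [415.9, 160.8, 52.6]
tool_rot: [0.066, 1.57, -0.066]
contact_force: [0.3, -0.3, -1.1]
grip_width: 0.0
```

```bash
python3 -m creep '[[[0,0,0.05],0,255],[[0,0,0.05],0,255]]'
```

```text
time_s: 24.95
tcp_pos: [416.5, 160.8, 52.6]
tool_rot: [0.066, 1.57, -0.066]
contact_force: [0.2, 0.1, -0.6]
grip_width: -0.1
```

```bash
python3 -m creep '[[[0,0,0.05],0,255],[[0,0,0.05],0,255]]'
```

```text
time_s: 25.15
tcp_pos: [416.7, 160.7, 52.6]
tool_rot: [0.066, 1.57, -0.066]
contact_force: [-0.7, 0.4, -0.0]
grip_width: 0.2
```

```bash
python3 -m creep '[[[0,0,0.05],0,255],[[0,0,0.05],0,255]]'
```

```text
time_s: 25.35
tcp_pos: [416.7, 160.6, 52.5]
tool_rot: [0.066, 1.571, -0.066]
contact_force: [-2.5, 0.9, 1.5]
grip_width: 0.1
```

```bash
python3 -m creep '[[[0,0,0.05],0,255],[[0,0,0.05],0,255]]'
```

```text
time_s: 25.55
tcp_pos: [416.8, 160.6, 52.5]
tool_rot: [0.066, 1.572, -0.066]
contact_force: [-5.8, 2.0, 1.9]
grip_width: -0.1
```

```bash
python3 -m creep '[[[0,0,0.05],0,255],[[0,0,0.05],0,255]]'
```

```text
time_s: 25.75
tcp_pos: [417.0, 160.5, 52.4]
tool_rot: [0.066, 1.573, -0.066]
contact_force: [-5.2, 2.4, 3.3]
grip_width: -0.1
```

The pattern is the same with the tips clear of the saddle, so the earlier side forces were just friction at the tail. Pressing a little more, aiming for about 7 N axial.

```bash
python3 -m creep '[[[0,0,0.05],0,255],[[0,0,0.05],0,255]]'
```

```text
time_s: 25.95
tcp_pos: [417.2, 160.5, 52.4]
tool_rot: [0.066, 1.573, -0.067]
contact_force: [-6.3, 2.4, 3.2]
grip_width: 0.2
```

```bash
python3 -m creep '[[[0,0,0.05],0,255],[[0,0,0.05],0,255]]'
```

```text
time_s: 26.15
tcp_pos: [417.4, 160.4, 52.4]
tool_rot: [0.066, 1.574, -0.067]
contact_force: [-7.3, 2.8, 4.3]
grip_width: 0.0
```

```bash
python3 - <<'E'
from h import *
b=vision.snapshot("side");crop(b,(270,250,390,340),6,"pics/t_side.png")
for i in range(6):
    s=sensors.read_state();print(s['contact_force'].round(2),s['tcp_pos'].round(2)); vision.snapshot("side")
E
```

```text
[-7.28  3.11  4.74] [417.39 160.41  52.39]
[-5.72  2.76  5.55] [417.4  160.4   52.38]
[-7.63  2.11  5.14] [417.38 160.42  52.39]
[-7.84  3.03  3.19] [417.37 160.4   52.4 ]
[-7.08  2.84  3.58] [417.42 160.44  52.41]
[-6.23  2.46  4.09] [417.4  160.41  52.39]
```

View pics/t_side.png

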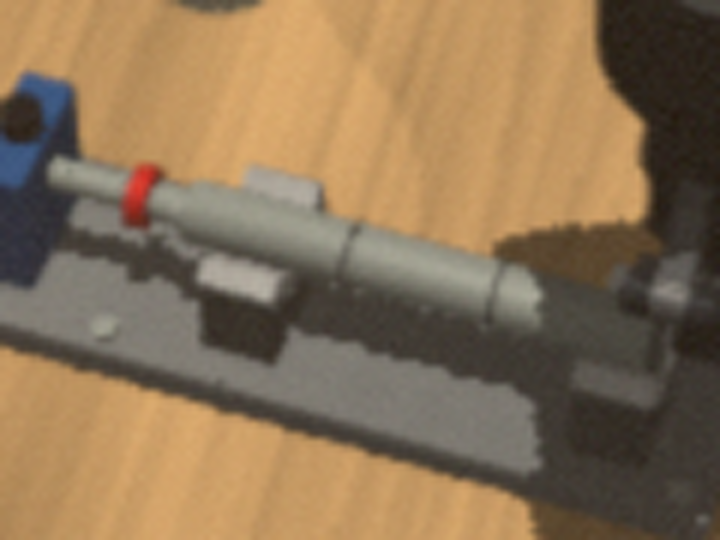

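Axial force is about 7 N, but about 4.4 N down and 2.7 N sideways at the tail add to the drag. I'll relieve those with small shifts, then add a little push.

```bash
python3 -m creep '[[[-0.01,0.02,0],0,255],[[-0.02,0.03,0],0,255],[[-0.02,0.03,0],0,255]]'; python3 - <<'E'
from h import *
L=[]
for i in range(6):
    s=sensors.read_state();L.append(np.r_[s['contact_force'],s['tcp_pos']]); vision.snapshot("side")
print(np.mean(L,0).round(2))
E
```

```text
time_s: 26.8
tcp_pos: [417.4, 160.5, 52.4]
tool_rot: [0.065, 1.574, -0.067]
contact_force: [-6.0, 1.6, 3.3]
grip_width: -0.1
[ -6.46   1.61   3.17 417.37 160.47  52.44]
```

```bash
python3 -m creep '[[[-0.02,0.02,0.03],0,255],[[-0.03,0.03,0.05],0,255],[[-0.03,0.03,0.05],0,255]]'; python3 - <<'E'
from h import *
L=[]
for i in range(6):
    s=sensors.read_state();L.append(np.r_[s['contact_force'],s['tcp_pos']]); vision.snapshot("side")
print(np.mean(L,0).round(2))
E
```

```text
time_s: 27.4
tcp_pos: [417.6, 160.5, 52.5]
tool_rot: [0.065, 1.575, -0.067]
contact_force: [-6.7, 1.6, 1.7]
grip_width: 0.0
[ -6.71   1.02   1.39 417.56 160.49  52.51]
```

```bash
python3 -m creep '[[[-0.01,0.01,0.03],0,255],[[-0.02,0.02,0.06],0,255],[[-0.02,0.02,0.06],0,255],[[-0.02,0.02,0.06],0,255],[[-0.02,0.02,0.06],0,255]]'; python3 - <<'E'
from h import *
L=[]
for i in range(6):
    s=sensors.read_state();L.append(np.r_[s['contact_force'],s['tcp_pos']]); vision.snapshot("side")
print(np.mean(L,0).round(2))
E
```

```text
time_s: 28.2
tcp_pos: [417.9, 160.5, 52.6]
tool_rot: [0.065, 1.575, -0.067]
contact_force: [-6.8, 1.1, 1.3]
grip_width: -0.0
[ -6.57   0.64   1.41 417.84 160.5   52.56]
```

```bash
python3 -m creep '[[[-0.01,0.01,0.03],0,255],[[-0.02,0.01,0.06],0,255],[[-0.02,0.01,0.08],0,255],[[-0.02,0.01,0.08],0,255],[[-0.02,0.01,0.08],0,255],[[-0.02,0.01,0.08],0,255],[[-0.02,0.01,0.08],0,255]]'; python3 - <<'E'
from h import *
L=[]
for i in range(6):
    b=vision.snapshot("side");s=sensors.read_state();L.append(np.r_[s['contact_force'],s['tcp_pos']])
crop(b,(270,250,390,340),6,"pics/u_side.png")
print(np.mean(L,0).round(2))
E
```

```text
time_s: 29.2
tcp_pos: [418.2, 160.5, 52.6]
tool_rot: [0.064, 1.577, -0.068]
contact_force: [-6.4, -0.3, 0.8]
grip_width: -0.2
[ -7.49   0.92   1.02 418.18 160.46  52.59]
```

View pics/u_side.png

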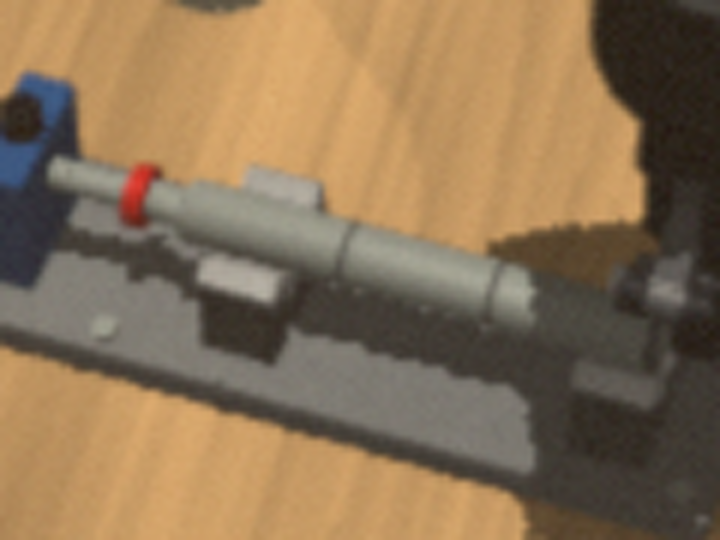

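```bash
python3 - <<'E'
from h import *
def cen(im):
    im=im.astype(float)[255:300,280:312]; w=np.clip(im[...,0]-1.3*np.maximum(im[...,1],im[...,2])-20,0,None)*(im[...,1]<90); ys,xs=np.mgrid[255:300,280:312]; return (w*xs).sum()/w.sum(),(w*ys).sum()/w.sum(),w.sum()
print(cen(cv2.imread("pics/raw_side.png")[:,:,::-1]))
print(cen(vision.snapshot("side")["image"]))
s=sensors.read_state();print(s['contact_force'],s['time_s'])
E
```

```text
(np.float64(293.5727517179564), np.float64(281.39062700072566), np.float64(2342.8999999999996))
(np.float64(292.36510494299637), np.float64(281.272851790678), np.float64(2482.3))
[-7.86934892  0.99432566  1.3364291 ] 29.55
```

The pad's red centroid has moved 1.2 px, about 2.2 mm or 5.5 N. The wrist reading gives much the same (7.5 N minus about 2 N drag), so the press was held for over 0.5 s. I'm now releasing slowly.

```bash
python3 -m creep '[[[0,0,-0.02],0,255],[[0,0,-0.04],0,255],[[0,0,-0.06],0,255],[[0,0,-0.08],0,255],[[0,0,-0.1],0,255],[[0,0,-0.12],0,255],[[0,0,-0.14],0,255],[[0,0,-0.16],0,255],[[0,0,-0.18],0,255],[[0,0,-0.2],0,255],[[0,0,-0.22],0,255],[[0,0,-0.24],0,255]]'; python3 -m creep '[[[0,0,-0.02],0,255],[[0,0,-0.04],0,255],[[0,0,-0.06],0,255],[[0,0,-0.08],0,255],[[0,0,-0.1],0,255],[[0,0,-0.15],0,255],[[0,0,-0.25],0,255],[[0,0,-0.5],0,255],[[0,0,-1],0,255],[[0,0,-2],0,255],[[-2,0,-4],0,255],[[-5,0,-5],0,255]]'; python3 -m creep '[[[-3,0,-1],0,255],[[-5,0,-2],0,255],[[-5,0,-2],0,255],[[-5,0,-2],0,255]]'; python3 - <<'E'
from h import *
def cen(im):
    im=im.astype(float)[255:300,280:312]; w=np.clip(im[...,0]-1.3*np.maximum(im[...,1],im[...,2])-20,0,None)*(im[...,1]<90); ys,xs=np.mgrid[255:300,280:312]; return (w*xs).sum()/w.sum(),(w*ys).sum()/w.sum(),w.sum()
b=vision.snapshot("side");a=vision.snapshot("scene");print(cen(b["image"]))
crop(b,(270,230,410,350),5,"pics/v_side.png");crop(a,(280,210,440,350),5,"pics/v_scene.png")
E
```

```text
time_s: 30.75
tcp_pos: [418.2, 161.1, 53.2]
tool_rot: [0.065, 1.571, -0.066]
contact_force: [-4.4, -0.5, -1.5]
grip_width: 0.1
time_s: 31.95
tcp_pos: [366.1, 165.0, 102.8]
tool_rot: [0.064, 1.574, -0.067]
contact_force: [0.0, -1.1, 0.9]
grip_width: 0.0
time_s: 32.35
tcp_pos: [349.1, 167.4, 153.6]
tool_rot: [0.066, 1.568, -0.065]
contact_force: [-0.6, -0.9, -0.2]
grip_width: 0.0
(np.float64(293.0767588867909), np.float64(281.40526229373614), np.float64(2436.2))
```

View pics/v_side.png

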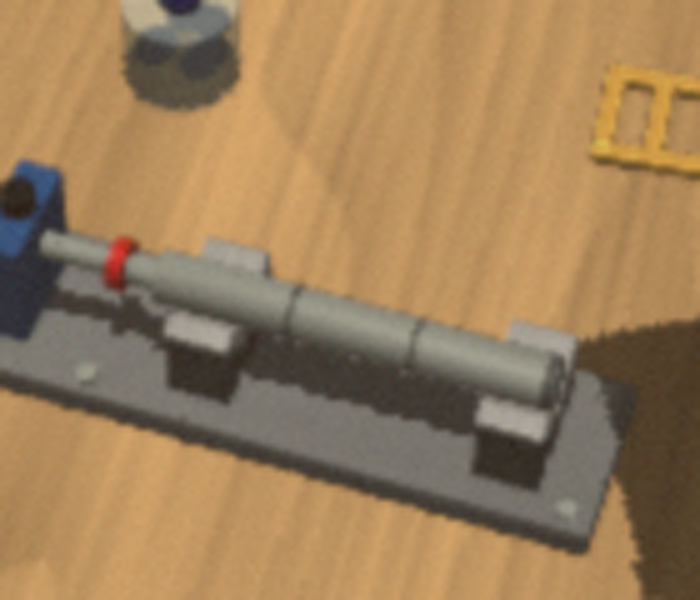

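View pics/v_scene.png

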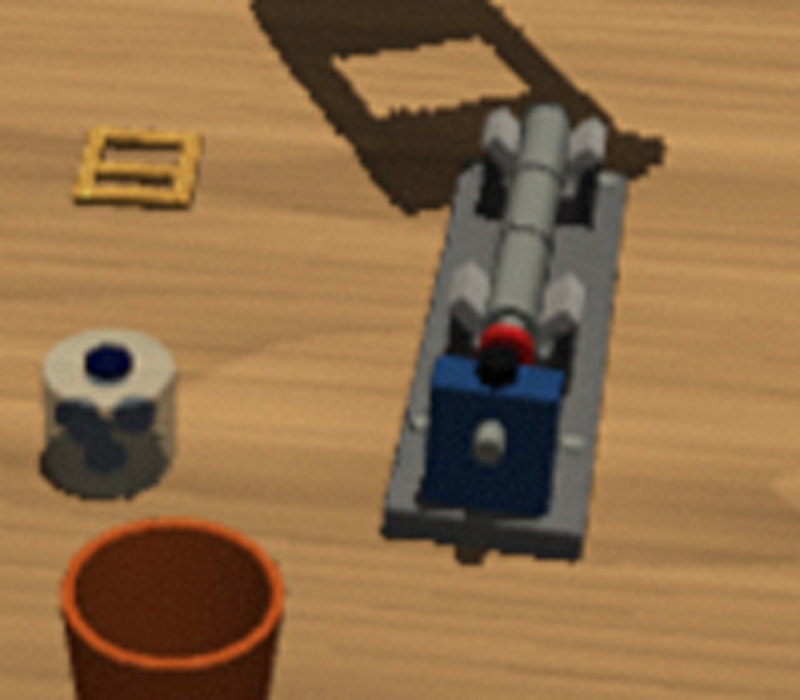

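The setter lies along the V on both saddles. The pad is still about 0.5 px (roughly 1 mm) pushed in, so the nose bears on it. The buckle, pot and cup have not moved. Handing in.

```bash
python3 -c "
from workcell import env
print(env.hand_in())"
```

```text
the job is handed in; nothing more can be done
None
```

The setter is in the larger cradle, resting on both flanks with its nose on the red pad, and the job is handed in at about 32.5 s of the 67 s allowed. No verdict was reported, so the forces below are my own estimates.

- **Placing:** I laid it in the V about 20 mm short of the stop. When it touched down, the vertical load moved onto the flanks and the sideways force was near 0. I then let go completely.
- **Pressing:** I slid it along by pushing its tail with shut fingers. Free drag was about 1.6 N. I held the press for over half a second. The wrist read about 7.5 N along the V, so roughly 5.5 N on the pad after drag. The camera agreed: the pad had moved about 2.2 mm, also about 5.5 N.
- **After letting go:** The side view shows the pad still about 1 mm pushed in, so the nose is still bearing on it. The setter lies straight along both saddles, and the buckle, button pot and cup look unmoved in the pictures.

**Problems on the way:** Small steps were hard to read because the force readings vary by about 0.5 N or more. I backed off and raised the fingertips twice, thinking they might be hitting the rear saddle. The side forces were the same at the new height, so they were friction at the tail, and I eased most of them off before the final press.

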